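# Shut the guard door and hold the round flask down in its sprung ring

### The arm

A 7-joint arm with a two-finger parallel gripper is mounted at the origin on a cart in front of the work surface, level with it; the furniture and walls round the work are solid. World frame = base frame: x ahead of the robot, y to its left, z up, the work surface at z = 0. Lengths are in m, angles in rad, forces in N, time in s.
With the tool pointing down it reaches from about 0.4 to 0.85 m from the base axis. Payload 10.4 kg.
Tool frame: the origin (TCP) lies between the finger pads; the fingertips stand 17 mm ahead of it and the grasp point (between the pads) lies 2 mm behind it; z points along the fingers, y is the line along which they close (so a half turn about z gives the same grasp; the last joint's range is limited). The gripper opens to 85 mm and grips with 20 to 120 N. Pads are 22 mm wide; open, the fingers measure 114 mm over their backs; the gripper's body (76 mm by 85 mm) begins 54 mm behind the grasp point. The pads swing forward as they close: fully open they stand 13 mm farther back than shut.
Start: joints at [1.142, 0.332, -0.065, 1.46, 0.022, 1.35, -0.088], TCP at [0.247, -0.574, 0.248] pointing down, gripper open.
Joint ranges: [-2.6, 2.6], [-0.5, 2.12], [-1.47, 1.34], [0.16, 2.42], [-1.27, 4.41], [0.06, 2.06], [-2.6, 2.6]. Speed limits (rad/s): [2.22, 2.22, 2.79, 2.79, 3.14, 3.14, 3.14].

### API

Orientations are given as a unit quaternion [x, y, z, w].
In Python, from workcell import readout, imaging, manip gives the robot as it stands. The module is installed in compiled form; this text tells all that it offers.
- The arm moves only by the shell command python3 -m crank 'ROWS' [OPENING] [FORCE]. ROWS is JSON, a list of rows, each a list of 4 numbers: the shift along the tool's x, y, z as a fraction of full scale, then the turn about the tool's z as a fraction of full scale. In form: [[x, y, z, yaw], ...]. A call has 1 to 5 rows; each row is the pose to reach, as a shift and turn from the pose commanded when the call began, along the tool's axes at that moment; what a row does not reach only later rows make up. Full scale, the value 1, is 400 mm for a shift and 60 degrees for a turn. A row lasts 1/12 s, in which the tool goes at most 41.7 mm and 7.16 degrees, less where a joint would pass 70% of its speed; a pose out of reach is approached as far as the arm can. A call with a number of a shift or a turn outside -1 to 1 is refused whole. A call with a gripper value outside its range is refused whole. OPENING is the gripper command: -1 is shut, 1 is fully open, values between are in proportion, set as the call begins (- or left out, the last holds). The fingers move at their own pace and stop on an object; FORCE is the grip in N (left out, the last holds). Time passes only in rows, so rows that repeat a pose let the fingers close. It gives the time, the measured TCP pose, the force, the opening and the grip force at its end, in the units of the state.
- readout.get_obs(): the state, without advancing time (a new reading comes with each control period).
- imaging.camera(name): name is "scene" or "top" or "wrist"; returns a dict with "color" (384x512x3 uint8, red, green, blue), "fx", "fy", "cx", "cy" (pixels), "rvec" (rotation vector, rad) and "tvec" (3), from world to camera coordinates, as OpenCV has them. Camera axes: x right, y down, z forward; pixel columns grow to the right and rows downward; lengths in m; the calibration is good to about 2 mm. A picture is of the moment at which its call begins. There is no depth.
- manip.hand_in(): hands the job in; it is judged then, once.
The state is a dict: "clock": time; "joint_pos": joint angles; "joint_velocities": joint speeds; "tau": joint torques, N m; "position": TCP position; "ee_rot": TCP orientation; "ft_force": force on the tool from outside, world axes, zero at the start; "torque": the same for the moment, N m; "grip_width": opening from 0.0 (shut) to 1.0 (fully open); "grasp_force": force on a finger pad.
Only numpy, scipy, OpenCV 4.12 (cv2) and the standard library are available. Lean on these libraries where they do the work, as an engineer would, in place of code of your own. Each camera call takes 0.05 s, during which the arm holds its last target. There are 200 camera calls.

### The job

First push the small front door of the clear splash guard shut until it snaps home on its catch. Then pick up the round stoppered flask (not the conical one), seat it upright in the sprung ring inside the guard and press it down until the ring is on its lower stop. Finish while still holding the flask pressed down there, with the door still shut and the conical flask, the white-capped pot and the dropper bottle left where they stood.

Things in the scene. Friction and masses are not known exactly. Their poses are not given: they have to be found in the camera images.
- station: The fixed flask station: a square aluminium base plate (165 x 165 x 8 mm) with aluminium corner posts and clear plastic walls on three sides and a door in front, open at the top. Origin under its middle, on the worktop; its +x axis points from the door to the back wall, +z up. Walls and posts end 97.5 mm above the worktop; clear inside 130 mm along x, 140 mm along y. The sprung ring stands in the middle (on the origin's vertical axis).
- guard_door (a joint): Front door angle, rad: 0 = shut, positive = open, swinging out to the station's -x side. Upright hinge at the station's (-69, +62) mm in x, y. Door 118 mm wide, 10 to 94 mm above the worktop, 6 mm thick; stays where left. At about 0.09 rad its free edge meets a sprung catch roller (about 5 N at the push plate to pass); past 0.045 it snaps to 0 by itself. Shut means below 0.03.
- door_push (a point): Centre of the outer face of the aluminium push plate (26 mm wide, 44 mm high) near the door's free edge, 94 mm from the hinge axis, 52 mm above the worktop. Its -x axis is the door's outward normal (push along +x); its y axis runs along the door towards the hinge; z up.
- door_hinge (a point): Point on the door's upright hinge axis, 52 mm above the worktop; turns with the door.
- cradle_seat (a point): Centre of the upper rim of the sprung grey plastic ring (74 mm outside, 48 mm hole, 10 mm high), 60 mm above the worktop when up. The round flask's bulb sits in the hole: seated, the flask's underside lies about 5.5 mm below this point.
- cradle (a joint): How far the ring is pressed down, in m: 0 = up, 0.020 = lower stop. The spring pushes back with 4 N at the top and 12 N at the stop, so the flask's own weight does not sink it; let go, it rises again.
- round_flask: The round clear-glass flask with a white stopper, about 150 g, loose, standing on its small flat foot (36 mm). Origin at the centre of its underside, z up along the neck. Bulb 64 mm across, its middle 26 mm and its top 57 mm above the underside; straight neck 22 mm across from 60 to 100 mm, lip 26 mm across from 100 to 104 mm, stopper 24 mm across to 114 mm. Rigid and closed.
- conical_flask: Bystander: the conical clear-glass flask with a white stopper, 66 mm across at the foot and tapering to a 22 mm neck, 108 mm high. Origin at the centre of its underside. Not to be disturbed.
- pot: Bystander: white specimen pot with a white cap, 39 x 39 x 49 mm. Origin at the centre of its underside. Not to be disturbed.
- dropper: Bystander: brown dropper bottle with a black bulb, 33 x 33 x 102 mm. Origin at the centre of its underside. Not to be disturbed.
Mind the look-alikes: they are no part of the job. Leave any blue or purple look-alike of the round_flask alone.

How it is judged:
By the outcome, as a careful person would: the job done as asked, in the order asked, and still so for the second after the job is handed in, while the arm keeps its last pose, push and grip.
It also fails if it takes over 64 s, if anything falls off the work surface, if the arm or the gripper's body presses on something with over 40 N, if the wrist force passes 120 N, or if a joint passes its speed limit or range.

## Working session

There is one attempt and no reset: what is moved stays moved. The work goes in short steps, Python scripts to look and compute and a shell command to move; the robot and the scene stay as the last step left them, time stands still between calls to the robot, and variables do not carry over. Pictures are saved under pics/ and viewed, at most 10 in all, crops included, and the job is handed in when it is done.

```bash
mkdir -p pics
cat > h.py <<'E'
import numpy as np, cv2
from scipy.spatial.transform import Rotation as R
from workcell import readout, imaging
def shot(n,f):
    c=imaging.camera(n); cv2.imwrite(f,c["color"][:,:,::-1]); np.save(f[:-4]+'.npy',c,allow_pickle=True); return c
def load(f): return np.load(f,allow_pickle=True).item()
def ray(c,u,v):
    M=R.from_rotvec(np.ravel(c["rvec"])).as_matrix(); t=np.ravel(c["tvec"])
    return -M.T@t, M.T@np.array([(u-c["cx"])/c["fx"],(v-c["cy"])/c["fy"],1])
def onz(c,u,v,z):
    o,d=ray(c,u,v); return o+d*(z-o[2])/d[2]
def proj(c,p):
    K=np.array([[c["fx"],0,c["cx"]],[0,c["fy"],c["cy"]],[0,0,1.]])
    return cv2.projectPoints(np.atleast_2d(np.array(p,float)),np.ravel(c["rvec"]),np.ravel(c["tvec"]),K,None)[0].reshape(-1,2)
E
python3 - <<'E'
from h import *
o=readout.get_obs(); print({k:np.round(v,3).tolist() for k,v in o.items()}); print(R.from_quat(o["ee_rot"]).as_matrix().round(3))
a=shot("scene","pics/s0.png")["color"];b=shot("top","pics/t0.png")["color"]
for n in("s0","t0"):
    c=load(f"pics/{n}.npy");print(n,c["fx"],ray(c,c["cx"],c["cy"]))
big=[cv2.resize(x,(800,600),interpolation=cv2.INTER_CUBIC)[:,:,::-1] for x in(a,b)]
cv2.imwrite("pics/s0b.png",big[0]);cv2.imwrite("pics/t0b.png",big[1])
E
```

```text
{'clock': 0.0, 'joint_pos': [1.142, 0.333, -0.065, 1.461, 0.022, 1.35, -0.089], 'joint_velocities': [-0.001, 0.001, -0.001, -0.0, 0.0, 0.0, 0.002], 'tau': [0.0, -62.545, 0.049, -39.161, 0.016, 0.01, -0.0], 'position': [0.247, -0.574, 0.248], 'ee_rot': [0.979, 0.202, -0.0, -0.001], 'ft_force': [0.026, -0.363, 0.032], 'torque': [-0.013, -0.044, -0.014], 'grasp_force': 0.0, 'grip_width': 1.001}
[[ 0.919  0.395 -0.001]
 [ 0.395 -0.919  0.001]
 [-0.    -0.001 -1.   ]]
s0 357.84074336341473 (array([-0.12724616,  0.57028054,  0.53027737]), array([ 0.68362027, -0.5492316 , -0.4806329 ]))
t0 473.5408493984884 (array([0.32544387, 0.04745935, 1.45262673]), array([ 0.14489551,  0.00449041, -0.98943677]))
```

View pics/s0b.png

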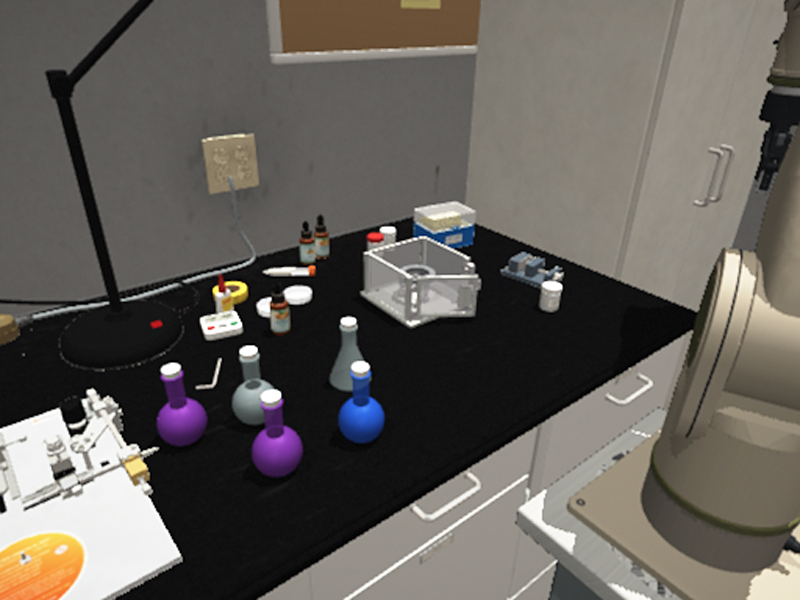

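View pics/t0b.png

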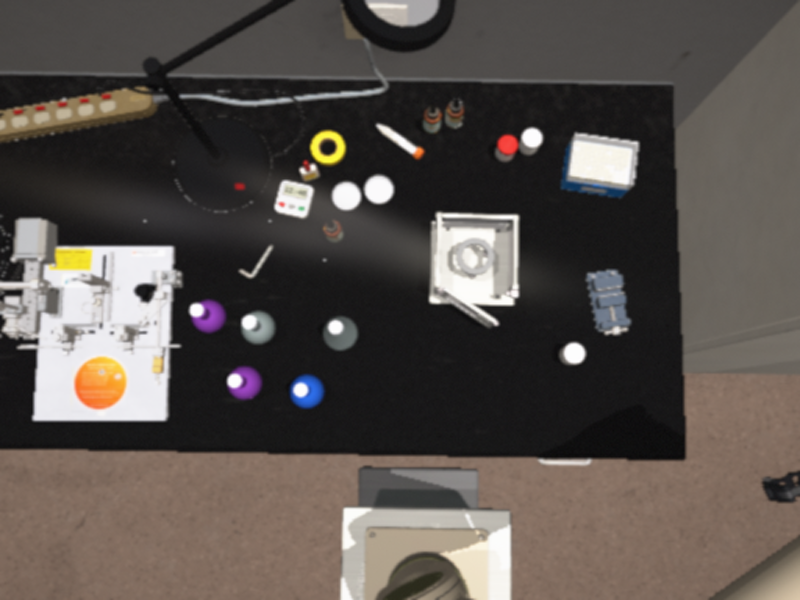

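The top view (800x600) shows these flasks:
- clear round flask: (258,328), in the scene view (255,400)
- clear conical flask: (340,333), in the scene view (348,370)
- blue look-alike: (307,391)
- purple look-alikes: (245,382) and (208,316)

I choose the clear round one. The station is at (475,258), with its door swung out to about (495,323).

Run:
```python
from h import *
t=load("pics/t0.npy");s=load("pics/s0.npy")
A=t["color"][125:225,262:342];B=t["color"][170:270,120:240];C=s["color"][145:215,225:315];D=s["color"][195:315,90:260]
f=lambda x,w,h:cv2.resize(x,(w,h),interpolation=cv2.INTER_CUBIC)
im=np.vstack([np.hstack([f(A,320,400)[:,:],f(C,480,373)[:,:] if 0 else cv2.copyMakeBorder(f(C,480,373),0,27,0,0,0)]),np.hstack([f(B,240,200),f(D,283,200),np.zeros((200,277,3),np.uint8)])])
cv2.imwrite("pics/c1.png",im[:,:,::-1])
k=512/800
for n,u,v,z in[("round stop",250,321,.114),("round bulb",260,328,.026),("con stop",335,327,.108),("st c",475,258,.06),("doorend",492,322,.094),("hinge",437,290,.094),("pot",573,353,.049),("c1",434,214,.0975),("c2",518,216,.0975),("c3",518,303,.0975),("c4",432,302,.0975),("dropper",332,228,.1),("blue",301,388,.114)]:
    print(n,onz(t,u*k,v*k,z).round(3))
```

```text
round stop [0.488 0.332 0.114]
round bulb [0.485 0.33  0.026]
con stop [0.48  0.177 0.108]
st c [ 0.624 -0.083  0.06 ]
doorend [ 0.496 -0.112  0.094]
hinge [ 0.555 -0.009  0.094]
pot [ 0.445 -0.271  0.049]
c1 [ 0.699 -0.002  0.097]
c2 [ 0.698 -0.16   0.097]
c3 [ 0.532 -0.159  0.097]
c4 [ 0.531 -0.     0.097]
dropper [0.668 0.189 0.1  ]
blue [0.368 0.234 0.114]
```

View pics/c1.png

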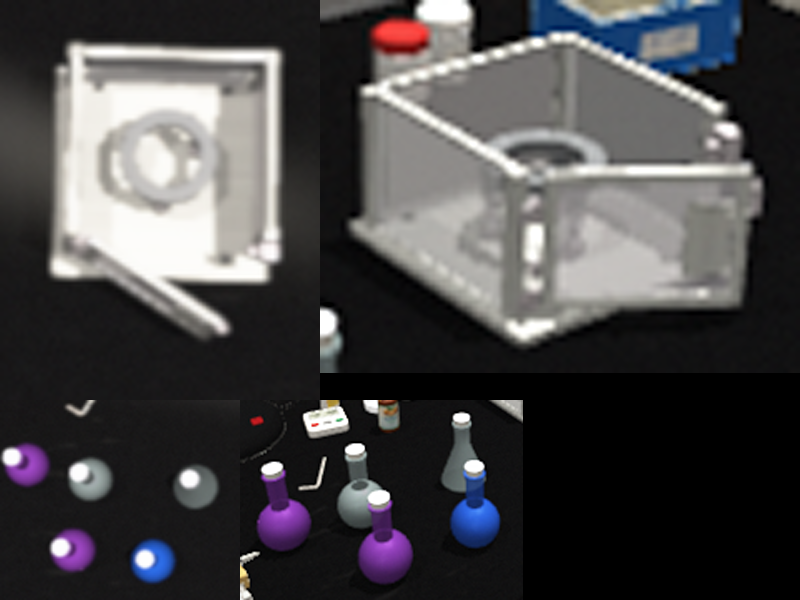

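The crop confirms the choice: the clear bulb at crop (90,480) has a straight neck and a white stopper, and the conical one is at (195,485). In the 4x station crop the back wall-top corners are (75,50) and (278,53), the ring is at (167,157) and the free door end is at (222,325).

```bash
cat >> h.py <<'E'
def circ(c,lo,hi,box):
    u0,v0,u1,v1=box; m=cv2.inRange(cv2.cvtColor(c["color"],cv2.COLOR_RGB2HSV),lo,hi)[v0:v1,u0:u1]
    n,l,st,ce=cv2.connectedComponentsWithStats(m); i=1+np.argmax(st[1:,4]); return ce[i]+[u0,v0],st[i,4]
E
python3 - <<'E'
from h import *
t=load("pics/t0.npy");s=load("pics/s0.npy")
P=lambda x,y,z:onz(t,262+x/4-.375,125+y/4-.375,z)
bl,br,ring=P(75,50,.0975),P(278,53,.0975),P(167,157,.06)
print(bl,br,ring)
d=bl-br;yaw=np.arctan2(-d[0],d[1]);print("yaw",yaw)
hs,fe=P(78,240,.094),P(220,325,.094);print(hs,fe,np.linalg.norm(fe-hs))
for y in(yaw,0):
  c,s_=np.cos(y),np.sin(y);Rm=np.array([[c,-s_],[s_,c]])
  for th in(.9,1,1.1):
    H=ring[:2]+Rm@[-.069,.062]; e=H+Rm@(.118*np.array([-np.sin(th),-np.cos(th)]))
    print("y",round(y,3),"H",H.round(3),th,"end px crop",[((proj(t,[*p,.094])[0]-[262,125]+.375)*4).round(0) for p in(H,e)])
W=(0,0,170),(180,60,255)
for n,b in[("round",(150,195,172,215)),("con",(200,195,228,220)),("pot",(350,215,380,235))]:
  p,a=circ(t,*W,b);print(n,p,a,onz(t,*p,.114 if n=="round" else .108 if n=="con" else .049).round(4))
p,a=circ(s,*W,(145,215,175,238));q,_=circ(t,*W,(150,195,172,215));print(p,a)
o1,d1=ray(s,*p);o2,d2=ray(t,*q)
k=np.linalg.lstsq(np.c_[d1,-d2],o2-o1,rcond=None)[0];print(o1+d1*k[0],o2+d2*k[1])
E
```

```text
[ 0.69867403 -0.00969602  0.0975    ] [ 0.69901296 -0.15908303  0.0975    ] [ 0.62758619 -0.08120186  0.06      ]
yaw 0.002268801977424118
[ 0.55745393 -0.01360349  0.094     ] [ 0.49699914 -0.11683937  0.094     ] 0.1196345661829869
y 0.002 H [ 0.558 -0.019] 0.9 end px crop [array([ 86., 239.]), array([187., 367.])]
y 0.002 H [ 0.558 -0.019] 1 end px crop [array([ 86., 239.]), array([173., 376.])]
y 0.002 H [ 0.558 -0.019] 1.1 end px crop [array([ 86., 239.]), array([159., 384.])]
y 0 H [ 0.559 -0.019] 0.9 end px crop [array([ 86., 239.]), array([186., 367.])]
y 0 H [ 0.559 -0.019] 1 end px crop [array([ 86., 239.]), array([173., 376.])]
y 0 H [ 0.559 -0.019] 1.1 end px crop [array([ 86., 239.]), array([159., 384.])]
round [159.32467532 205.90909091] 77 [0.4864 0.3335 0.114 ]
con [214.46478873 209.05633803] 71 [0.4809 0.1767 0.108 ]
pot [367.04225352 225.8943662 ] 142 [ 0.4455 -0.2718  0.049 ]
[158.40277778 224.45833333] 72
[0.48615599 0.33309156 0.11444408] [0.48635102 0.33342856 0.11453956]
```

```bash
python3 -m crank '[[0.08,-0.06,0,0.11],[0.16,-0.12,0,0.22],[0.24,-0.18,0,0.33],[0.30,-0.24,0,0.388],[0.30,-0.26,0,0.388]]' -1 60
```

```text
clock: 0.52
position: [0.3203, -0.4257, 0.2482]
ee_rot: [1.0, 0.002, 0.001, -0.001]
ft_force: [2.3, -0.1, 0.2]
grip_width: 0.3
grasp_force: 0.0
```

```bash
python3 -m crank '[[0.03,-0.09,0,0],[0.06,-0.18,0,0],[0.09,-0.27,0,0],[0.12,-0.36,0,0],[0.15,-0.45,0,0]]'; python3 -m crank '[[0.03,-0.09,0.02,0],[0.06,-0.18,0.04,0],[0.09,-0.27,0.06,0],[0.12,-0.36,0.08,0],[0.15,-0.40,0.10,0]]'; python3 -m crank '[[0,0,0.09,0],[0,0,0.18,0],[0,0,0.26,0],[0,0,0.30,0],[0,0,0.30,0]]'
python3 - <<'E'
from h import *
a=shot("top","pics/t1.png")["color"][110:240,240:370]; s=shot("scene","pics/s1.png")["color"][110:240,215:345]
cv2.imwrite("pics/c2.png",np.hstack([cv2.resize(x,(400,400),interpolation=cv2.INTER_CUBIC) for x in(a,s)])[:,:,::-1])
print(readout.get_obs()["position"])
E
```

```text
clock: 0.93
position: [0.376, -0.2497, 0.2481]
ee_rot: [1.0, -0.0, -0.0, 0.0]
ft_force: [1.5, 0.3, 0.8]
grip_width: 0.0
grasp_force: 0.0
clock: 1.35
position: [0.4364, -0.0869, 0.2081]
ee_rot: [1.0, 0.002, 0.0, -0.0]
ft_force: [0.4, -1.0, -0.6]
grip_width: 0.004
grasp_force: 0.0
clock: 1.77
position: [0.4334, -0.091, 0.0848]
ee_rot: [1.0, 0.0, -0.003, -0.001]
ft_force: [-0.3, -0.1, -0.7]
grip_width: -0.001
grasp_force: 0.0
[ 0.43605539 -0.09141575  0.08854032]
```

View pics/c2.png

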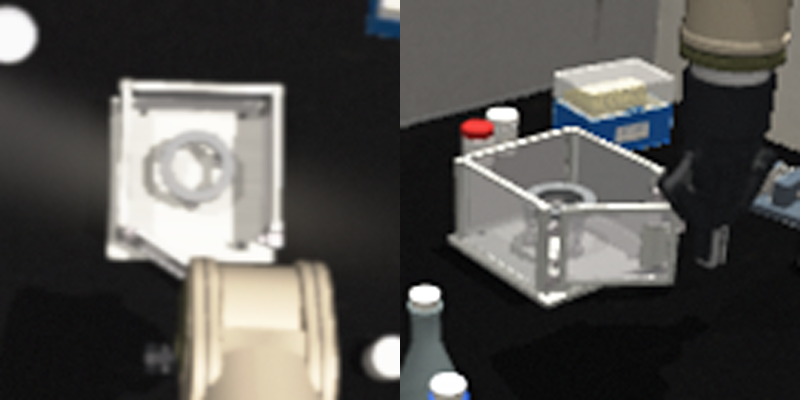

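The gripper stands shut just in front of the free edge of the door, at crop (715,245) in the scene half. I will lower to plate height and push.

```bash
python3 -m crank '[[0,0,0.03,0],[0,0,0.055,0],[0.04,0,0.055,0],[0.08,0.005,0.055,0],[0.12,0.01,0.055,0]]'; python3 -m crank '[[0.03,0.01,0,0],[0.06,0.02,0,0],[0.085,0.03,0,0],[0.10,0.035,0,0],[0.10,0.035,0,0]]'
```

```text
clock: 2.28
position: [0.4853, -0.0958, 0.0673]
ee_rot: [1.0, -0.0, 0.001, 0.0]
ft_force: [1.6, 0.2, 0.3]
grip_width: -0.001
grasp_force: 0.0
clock: 2.7
position: [0.5254, -0.11, 0.067]
ee_rot: [1.0, -0.0, 0.001, 0.0]
ft_force: [0.1, -0.2, 0.2]
grip_width: -0.002
grasp_force: 0.0
```

```bash
python3 -m crank '[[0.01,0,0,0],[0.02,0,0,0],[0.03,0,0,0],[0.03,0,0,0],[0.03,0,0,0]]'
python3 - <<'E'
from h import *
s=shot("scene","pics/s2.png")["color"][135:235,215:345]
cv2.imwrite("pics/c3.png",cv2.resize(s,(650,500),interpolation=cv2.INTER_CUBIC)[:,:,::-1])
E
```

```text
clock: 3.12
position: [0.5362, -0.1092, 0.0663]
ee_rot: [1.0, -0.0, 0.0, -0.0]
ft_force: [0.4, -0.5, -0.7]
grip_width: 0.0
grasp_force: 0.0
```

View pics/c3.png

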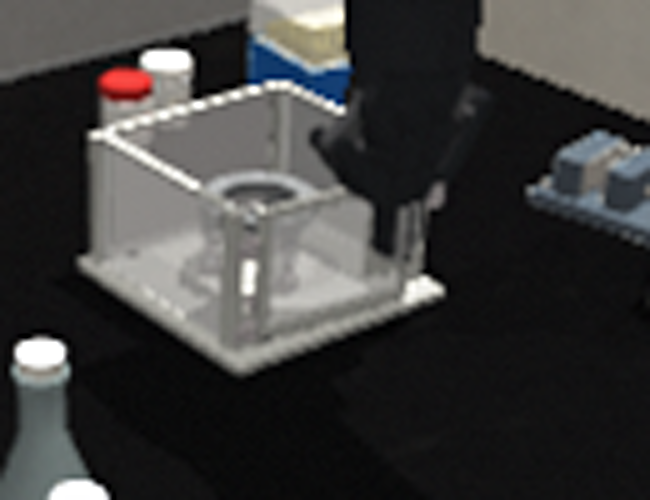

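The door looks nearly flush along its lower edge (265,335)-(400,295), but I can't confirm the snap, so I will press a little further until I feel contact.

```bash
python3 -m crank '[[0.005,0,0,0],[0.01,0,0,0],[0.01,0,0,0]]'; python3 -m crank '[[0.005,0,0,0],[0.01,0,0,0],[0.01,0,0,0]]'
```

```text
clock: 3.42
position: [0.5384, -0.1096, 0.0656]
ee_rot: [1.0, -0.0, -0.002, 0.0]
ft_force: [-5.3, -0.2, -1.7]
grip_width: 0.002
grasp_force: 0.0
clock: 3.67
position: [0.5441, -0.1096, 0.0661]
ee_rot: [1.0, -0.0, -0.0, 0.0]
ft_force: [0.2, 0.1, -0.1]
grip_width: 0.0
grasp_force: 0.0
```

The reading of -5.3 N, then free again, fits the catch being passed. I will back off, rise, check the door and head for the flask.

```bash
python3 -m crank '[[-0.06,0,0,0],[-0.12,0,0,0],[-0.13,0,-0.08,0],[-0.13,0,-0.17,0],[-0.13,0,-0.26,0]]'; python3 -m crank '[[0,-0.04,-0.08,0],[0,-0.1,-0.14,0],[0,-0.19,-0.18,0],[0,-0.28,-0.2,0],[0,-0.37,-0.2,0]]' 1 60;python3 -m crank '[[0,-0.1,0,0],[0,-0.2,0,0],[0,-0.3,0,0],[0,-0.4,0,0],[0,-0.5,0,0]]'; python3 -m crank '[[0,-0.08,0,0],[0,-0.14,0,0],[0,-0.18,0,0],[0,-0.18,0,0]]'
python3 - <<'E'
from h import *
a=shot("top","pics/t4.png")["color"][125:205,262:342]; s=shot("scene","pics/s4.png")["color"][145:225,225:305]; w=shot("wrist","pics/w4.png")["color"]
print(readout.get_obs()["position"])
cv2.imwrite("pics/c4.png",np.vstack([np.hstack([cv2.resize(x,(320,320),interpolation=cv2.INTER_CUBIC) for x in(a,s)]),cv2.copyMakeBorder(cv2.resize(w,(360,270)),0,0,0,280,0)])[:,:,::-1])
E
```

```text
clock: 4.08
position: [0.4914, -0.1092, 0.1715]
ee_rot: [1.0, -0.0, -0.0, -0.0]
ft_force: [0.5, -0.3, 0.1]
grip_width: -0.002
grasp_force: 0.0
clock: 4.5
position: [0.4932, 0.0403, 0.2531]
ee_rot: [1.0, -0.001, 0.003, 0.0]
ft_force: [0.3, 0.5, -0.4]
grip_width: 0.71
grasp_force: 0.0
clock: 4.92
position: [0.4922, 0.2406, 0.2508]
ee_rot: [1.0, -0.0, 0.001, -0.0]
ft_force: [0.8, 0.0, -0.2]
grip_width: 1.002
grasp_force: 0.0
clock: 5.25
position: [0.4909, 0.3149, 0.2504]
ee_rot: [1.0, 0.002, -0.0, -0.001]
ft_force: [0.3, 0.4, 0.1]
grip_width: 0.998
grasp_force: 0.0
[0.49259146 0.31002531 0.25028014]
```

View pics/c4.png

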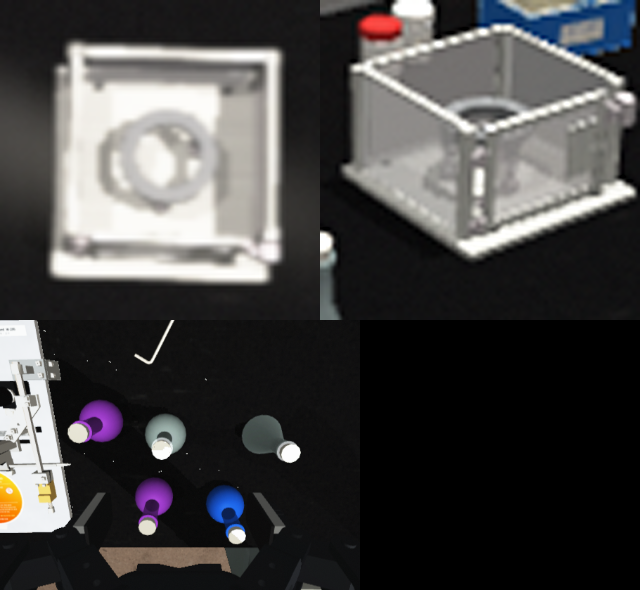

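In the top half the door lies across the front at crop (90,240)-(250,250), and in the scene half it is flush at the catch (600,180). The wrist view shows the clear round flask at (163,445) in the mosaic. Next I will measure the door angle and refine the flask position.

Run:
```python
from h import *
t=load("pics/t4.npy");w=load("pics/w4.npy");s=load("pics/s4.npy")
g=t["color"].sum(2).astype(int)//3
print(g[181:196,280:328:3])
W=(0,0,170),(180,60,255)
p,a=circ(w,*W,(205,165,260,205));print(p,a,onz(w,*p,.114))
for z in (.114,):
    print(onz(t,159.32,205.91,z))
# expected door top line shut vs .09 rad in scene and top
Rg=np.array([.6275,-.083])
for th in(0,.09):
    H=Rg+[-.069,.062]; e=H+.118*np.array([-np.sin(th),-np.cos(th)])
    print(th,[proj(c,[[*H,.094],[*e,.094],[*e,.01]]).round(1).tolist() for c in(t,s)])
cv2.imwrite("pics/c5.png",cv2.resize(np.hstack([t["color"][178:198,274:334],s["color"][160:212,255:310][:20*0+52,:]][:1]),(780,260),interpolation=cv2.INTER_CUBIC)[:,:,::-1])
```

```text
[[247 239 239 241 250 250 250 250 250 250 250 250 188 177 176 159]
 [243 239 244 244 250 250 249 249 249 249 250 250 190 178 178 159]
 [214 231 249 248 248 248 243 243 245 248 250 250 206 197 184 156]
 [171 201 243 245 243 244 241 243 246 249 250 249 234 232 215 152]
 [163 193 169 178 182 189 195 217 230 243 245 244 240 239 237 171]
 [132 150 114 129 135 155 158 171 179 185 182 171 182 183 196 205]
 [136 121 127 144 137 149 148 153 148 140 117 111 153 147 140 228]
 [163 136 150 174 155 167 169 177 164 136 107 106 121 117 188 220]
 [216 205 177 195 185 202 207 206 191 140 116 118 105 105 238 191]
 [248 247 236 238 238 240 240 218 194 169 163 167 125 123 241 229]
 [251 251 250 250 249 249 250 246 239 234 234 236 194 188 244 243]
 [250 250 250 251 250 250 250 250 249 249 249 249 246 246 250 248]
 [237 240 241 242 243 243 244 244 244 245 246 248 249 250 250 250]
 [138 145 146 148 151 153 163 167 175 202 213 229 237 239 242 243]
 [ 39  42  42  41  45  48  61  65  75 101 111 130 140 144 148 150]]
[232.81882353 181.20352941] 850 [0.49085691 0.33003701 0.114     ]
[0.48641306 0.33355706 0.114     ]
0 [[[283.7, 184.3], [324.2, 185.0], [320.5, 189.6]], [[265.7, 177.5], [296.0, 167.3], [294.0, 192.2]]]
0.09 [[[283.7, 184.3], [324.1, 188.6], [320.4, 193.0]], [[265.7, 177.5], [298.4, 168.6], [296.3, 193.5]]]
```

View pics/c5.png

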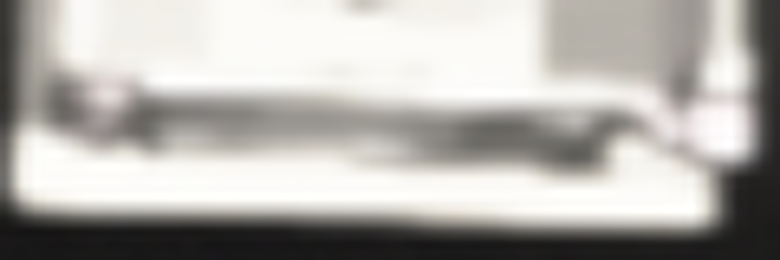

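The measured door slope (about 0.016 rad relative to the plate, against 0.09 at the catch) says the door is shut. The two flask estimates agree within 5 mm, so I will go down partway and check with the wrist camera.

```bash
python3 -m crank '[[-0.01,-0.055,0,0],[-0.01,-0.055,0.09,0],[-0.01,-0.055,0.17,0],[-0.01,-0.055,0.22,0],[-0.01,-0.055,0.22,0]]'
python3 - <<'E'
from h import *
w=shot("wrist","pics/w6.png")
print(readout.get_obs()["position"])
q=proj(w,[.4885,.332,.114])[0];print(q)
u,v=q.astype(int);b=(max(u-50,0),max(v-50,0),u+50,v+50)
p,a=circ(w,(0,0,170),(180,60,255),b);print(p,a,onz(w,*p,.114))
p,a=circ(w,(0,0,200),(180,60,255),b);print(p,a,onz(w,*p,.112))
E
```

```text
clock: 5.82
position: [0.4874, 0.3293, 0.1581]
ee_rot: [1.0, -0.001, -0.002, 0.002]
ft_force: [-0.7, -1.3, -1.0]
grip_width: 0.999
grasp_force: 0.0
[0.48819898 0.33045932 0.16090126]
[251.28131769 221.76128958]
[252.62734584 206.52234138] 2238 [0.49756405 0.33121077 0.114     ]
[238.66480447 207.74860335] 179 [0.49612065 0.33899287 0.112     ]
```

Run:
```python
from h import *
w=load("pics/w6.npy");im=w["color"].copy()
print(ray(w,w["cx"],w["cy"]))
for p,c in(([.4885,.332,.114],(255,0,0)),([.4885,.332,0],(0,255,0)),([.4882,.3305,.161],(255,255,0))):
    u,v=proj(w,p)[0].astype(int);cv2.circle(im,(int(u),int(v)),3,c,-1)
cv2.imwrite("pics/c6.png",im[:,:,::-1])
```

```text
(array([0.56078658, 0.33089193, 0.28269305]), array([-0.29765353, -0.0038259 , -0.9546663 ]))
```

View pics/c6.png

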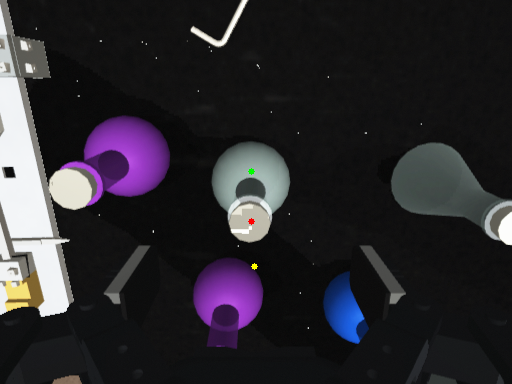

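The stopper top at (250,222) matches the projected estimate (251,222), and the open fingers straddle it at (130,285) and (380,280). I will descend and close.

```bash
python3 -m crank '[[0,-0.004,0.06,0],[0,-0.004,0.12,0],[0,-0.004,0.17,0],[0,-0.004,0.20,0],[0,-0.004,0.20,0]]'; python3 -m crank '[[0,0,0,0],[0,0,0,0],[0,0,0,0],[0,0,0,0],[0,0,0,0]]' -1 60; python3 -m crank '[[0,0,0,0],[0,0,0,0],[0,0,0,0],[0,0,0,0],[0,0,0,0]]'
```

```text
clock: 6.28
position: [0.4884, 0.3332, 0.0816]
ee_rot: [1.0, -0.001, -0.001, 0.001]
ft_force: [-0.5, -0.6, 0.1]
grip_width: 1.003
grasp_force: 0.0
clock: 6.7
position: [0.4887, 0.3344, 0.0831]
ee_rot: [1.0, -0.0, 0.001, -0.0]
ft_force: [-0.1, 0.4, 1.6]
grip_width: 0.302
grasp_force: 7.1
clock: 7.12
position: [0.4889, 0.3343, 0.0832]
ee_rot: [1.0, -0.0, 0.001, -0.0]
ft_force: [0.3, -1.0, 6.7]
grip_width: 0.266
grasp_force: 58.2
```

```bash
python3 -m crank '[[0,0,-0.04,0],[0,0,-0.12,0],[0,0,-0.21,0],[0,0,-0.30,0],[0,0,-0.38,0]]'; python3 -m crank '[[0,0,-0.04,0],[0.02,0.05,-0.06,0],[0.05,0.13,-0.06,0],[0.08,0.21,-0.06,0],[0.11,0.29,-0.06,0]]'; python3 -m crank '[[0.03,0.08,0,0],[0.06,0.16,0,0],[0.09,0.24,0,0],[0.12,0.32,0,0],[0.14,0.40,0,0]]'; python3 -m crank '[[0.03,0.08,0,0],[0.05,0.16,0,0],[0.07,0.24,0,0],[0.09,0.32,0,0],[0.10,0.35,0,0]]';python3 -m crank '[[0,0,0,0],[0,0,0,0]]'
```

```text
clock: 7.53
position: [0.4881, 0.3343, 0.2365]
ee_rot: [1.0, -0.0, 0.0, -0.0]
ft_force: [0.8, 0.5, -0.7]
grip_width: 0.272
grasp_force: 59.3
clock: 7.95
position: [0.5324, 0.217, 0.2584]
ee_rot: [1.0, 0.0, 0.0, 0.0]
ft_force: [-0.1, 0.8, -1.8]
grip_width: 0.268
grasp_force: 59.4
clock: 8.37
position: [0.5886, 0.0563, 0.2581]
ee_rot: [1.0, -0.0, -0.0, 0.0]
ft_force: [0.9, 0.1, -1.3]
grip_width: 0.264
grasp_force: 59.4
clock: 8.78
position: [0.6282, -0.0882, 0.2576]
ee_rot: [1.0, -0.003, -0.0, 0.001]
ft_force: [0.2, -1.6, -1.8]
grip_width: 0.268
grasp_force: 59.5
clock: 8.95
position: [0.628, -0.0821, 0.2579]
ee_rot: [1.0, -0.001, -0.0, -0.0]
ft_force: [-0.5, 0.9, -1.2]
grip_width: 0.261
grasp_force: 59.4
```

Run:
```python
from h import *
w=shot("wrist","pics/w7.png");t=shot("top","pics/t7.png");s=shot("scene","pics/s7.png")
print(readout.get_obs()["position"],readout.get_obs()["grip_width"])
im=w["color"].copy()
for p,c in(([.6275,-.083,.06],(255,0,0)),([.6275+.037,-.083,.06],(0,255,0)),([.6275,-.083+.037,.06],(0,255,0)),([.6275,-.083-.037,.06],(0,255,0))):
    u,v=proj(w,p)[0].astype(int);cv2.circle(im,(int(u),int(v)),2,c,-1)
z=s["color"][60:220,200:350]
cv2.imwrite("pics/c7.png",np.hstack([im,cv2.resize(z,(288,307)) if 0 else cv2.copyMakeBorder(cv2.resize(z,(288,307)),0,77,0,0,0)])[:,:,::-1])
```

```text
[ 0.62797594 -0.07982503  0.25847107] 0.2594986092445814
```

View pics/c7.png

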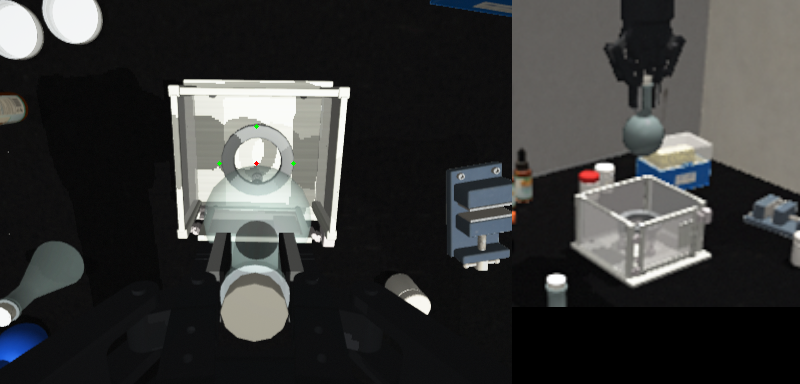

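In the wrist view the ring is centred near (258,163), 1-2 px right of the projected (257,163), so the station's y is about -0.084. The scene half shows the flask hanging upright above the guard. I will trim and lower.

```bash
python3 -m crank '[[-0.004,0.006,0.05,0],[-0.004,0.006,0.11,0],[-0.004,0.006,0.17,0],[-0.004,0.006,0.22,0],[-0.004,0.006,0.25,0]]'; python3 -m crank '[[0,0,0.02,0],[0,0,0.03,0],[0,0,0.04,0],[0,0,0.05,0],[0,0,0.05,0]]'; python3 -c "
from h import *
o=readout.get_obs();print(o['position'],o['ft_force'],o['grip_width'])"
```

```text
clock: 9.52
position: [0.6254, -0.0828, 0.1561]
ee_rot: [1.0, 0.001, -0.001, -0.0]
ft_force: [-0.6, 0.0, -1.7]
grip_width: 0.27
grasp_force: 59.4
clock: 9.93
position: [0.6272, -0.0841, 0.1389]
ee_rot: [1.0, -0.0, 0.001, 0.0]
ft_force: [1.1, 1.1, 1.9]
grip_width: 0.263
grasp_force: 58.8
[ 0.62718285 -0.08409046  0.13891312] [1.06688251 1.11472487 1.87665974] 0.26252221788154534
```

```bash
python3 -m crank '[[0,0,0.008,0],[0,0,0.014,0],[0,0,0.02,0],[0,0,0.025,0],[0,0,0.025,0]]'; python3 -m crank '[[0,0,0.006,0],[0,0,0.012,0],[0,0,0.018,0],[0,0,0.022,0],[0,0,0.022,0]]' - 90;python3 -m crank '[[0,0,0,0],[0,0,0,0]]'
```

```text
clock: 10.35
position: [0.6269, -0.0842, 0.1285]
ee_rot: [1.0, -0.0, 0.0, 0.0]
ft_force: [1.7, 1.8, 5.3]
grip_width: 0.268
grasp_force: 58.2
clock: 10.77
position: [0.6275, -0.0843, 0.1204]
ee_rot: [1.0, -0.0, 0.001, 0.0]
ft_force: [1.9, 0.1, 9.9]
grip_width: 0.258
grasp_force: 88.7
clock: 10.93
position: [0.6276, -0.0843, 0.1208]
ee_rot: [1.0, -0.0, 0.001, 0.0]
ft_force: [2.6, 1.4, 9.2]
grip_width: 0.254
grasp_force: 88.7
```

```bash
python3 -m crank '[[0,0,0.004,0],[0,0,0.008,0],[0,0,0.008,0],[0,0,0.008,0]]'; python3 -m crank '[[0,0,0.003,0],[0,0,0.006,0],[0,0,0.006,0],[0,0,0.006,0]]'
```

```text
clock: 11.27
position: [0.6279, -0.0843, 0.1178]
ee_rot: [1.0, -0.0, 0.002, 0.0]
ft_force: [2.3, 0.6, 10.0]
grip_width: 0.253
grasp_force: 88.8
clock: 11.6
position: [0.6288, -0.0841, 0.1168]
ee_rot: [1.0, -0.0, 0.003, 0.0]
ft_force: [2.3, 0.2, 17.2]
grip_width: 0.255
grasp_force: 88.8
```

The force jump to 17 N at z of about 0.117 marks the lower stop. I will press slightly more for margin and take a last look.

```bash
python3 -m crank '[[0,0,0.003,0],[0,0,0.003,0],[0,0,0.003,0],[0,0,0.003,0],[0,0,0.003,0]]'
python3 - <<'E'
from h import *
s=shot("scene","pics/s8.png");t=shot("top","pics/t8.png")
z=s["color"][100:220,200:350]
cv2.imwrite("pics/c8.png",cv2.resize(z,(750,600),interpolation=cv2.INTER_CUBIC)[:,:,::-1])
t0=load("pics/t0.npy");s0=load("pics/s0.npy")
W=(0,0,170),(180,60,255)
for n,b in[("con",(200,195,228,220)),("pot",(350,215,380,235))]: print(n,circ(t0,*W,b)[0]-circ(t,*W,b)[0])
print("drop diff",np.abs(s0["color"][180:218,168:190].astype(int)-s["color"][180:218,168:190]).mean())
print(readout.get_obs()["ft_force"],readout.get_obs()["position"])
E
```

```text
clock: 12.02
position: [0.6295, -0.0841, 0.1165]
ee_rot: [1.0, -0.0, 0.004, 0.0]
ft_force: [2.6, 0.6, 21.4]
grip_width: 0.253
grasp_force: 88.9
con [0. 0.]
pot [6.86196506 0.84628927]
drop diff 1.2308612440191387
[ 2.33412571  0.03621627 21.48599575] [ 0.62947566 -0.08411279  0.11655476]
```

View pics/c8.png

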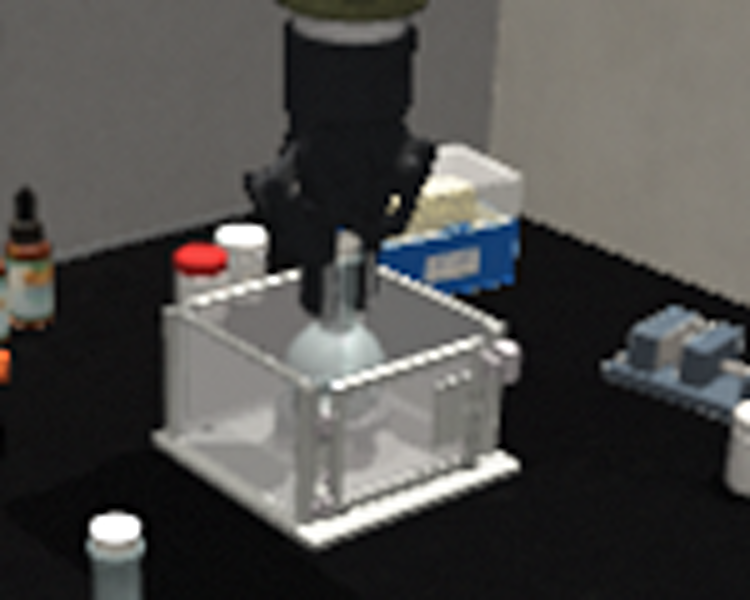

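The flask sits upright in the ring at (340,375), with the door flush at (430,420). The pot reading from the top view may be occlusion by the arm, so I will check it in the scene view.

Run:
```python
from h import *
W=(0,0,120),(180,60,255)
print([circ(load(f"pics/{n}.npy"),*W,(338,172,368,205)) for n in("s0","s2","s4","s8")])
```

```text
[(array([351.54455446, 184.45874587]), np.int32(303)), (array([351.55852843, 184.46153846]), np.int32(299)), (array([351.54455446, 184.45874587]), np.int32(303)), (array([351.56081081, 184.46959459]), np.int32(296))]
```

The pot has not moved, so the top-view difference was the arm in the way. I will hand in.

```bash
python3 -c "
from workcell import manip
print(manip.hand_in())"
```

```text
the job is handed in; nothing more can be done
None
```

I handed the job in after about 12 s of the 64 s: the door is shut past its catch, the round flask is held pressed with about 21 N on the ring's lower stop, and the conical flask, pot and dropper show no movement in the images.

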